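# Load the shaped money boxes into their printing nests

## Task

Load the two loose yellow money boxes, the bottle-shaped one lying on the bench and the tankard-shaped one on the sloping stand, into the nests whose pockets match their outlines, so that each lies flat on its pocket floor with its white print panel up. Set them down gently without dropping them, and do not disturb the round box already in its nest or knock the barrels, jar, squeegee and tape about.

Things in the scene. Friction and masses are not known exactly. Their poses are not given: they have to be found in the camera images.
- bottle_box: Yellow bottle-shaped flat box, 130 x 54 x 26 mm thick, 0.12 kg, at first flat on the bench, panel up. Origin at the middle of its length and width on the underside; x from foot to white cap, z out of the white print panel. Body x -65 to 20, 54 mm wide; shoulder x 20 to 35, 40 mm wide; neck and cap x 35 to 65, 26 mm wide.
- tankard_box: Yellow tankard-shaped flat box, 26 mm thick, 0.12 kg, at first on the sloping stand, panel up, foam end down at the ledge. Origin under the middle of its body (handle not counted); x from foot to white foam band, z out of the white print panel. Body x -50 to 50, y -28 to 28; handle loop on the +y side, x -40 to 0, out to y 52; sides free for a grip at x 10 to 45.
- stand: Fixed sloping plywood stand, 150 x 130 mm, slope 130 x 130 mm. Origin at the centre of its underside; the slope falls towards its own +x (away from the robot) at 0.4 rad (23 degrees), its middle 46 mm above the bench, top edge 71 mm; a red ledge 12 mm high, square to the slope, runs along its lower edge; no side walls.
- nest_bottle: Fixed printing nest, 160 x 120 x 18 mm plate: pale frame, dark pocket floor. Origin at the centre of its underside, z up; pocket 10 mm deep, its floor 8 mm above the bench, 2.5 mm play a side. The pocket has the bottle outline, cap end towards +x, centred on the plate.
- pocket_bottle (a point): Centre of the bottle pocket on its floor: the bottle box's origin comes here, with the same x axis as nest_bottle.
- nest_tankard: Fixed printing nest, 160 x 120 x 18 mm plate: pale frame, dark pocket floor. Origin at the centre of its underside, z up; pocket 10 mm deep, its floor 8 mm above the bench, 2.5 mm play a side. The pocket has the tankard outline, foam end towards +x, handle towards +y.
- pocket_tankard (a point): Point on the floor of the tankard pocket (12 mm to -y of the plate's centre) where the tankard box's origin comes, with the same x axis as nest_tankard.
- nest_round: Fixed printing nest like the others, 160 x 120 x 18 mm, with a round pocket, already loaded.
- round_box: Bystander: round yellow box with a white and red face, 76 mm diameter, 26 mm thick, seated in nest_round. Origin at the centre of its underside.
- keg0: Bystander: loose upright yellow toy barrel, 46 mm diameter, 53 mm tall. Origin at the centre of its underside.
- keg1: Bystander: loose upright yellow toy barrel, 46 mm diameter, 53 mm tall. Origin at the centre of its underside.
- keg2: Bystander: loose upright yellow toy barrel, 46 mm diameter, 53 mm tall. Origin at the centre of its underside.
- ink_jar: Bystander: ink jar with red label, 68 mm diameter, 70 mm tall. Origin at the centre of its underside.
- squeegee: Bystander: wooden squeegee with a red blade, 220 mm long along its y, 26 mm high, lying flat. Origin under the wooden handle.
- tape: Bystander: roll of brown tape, 90 mm diameter, 24 mm high, lying flat. Origin at the centre of its underside.
Mind the look-alikes: they are no part of the job. What is shaped like the bottle_box but purple is not meant. Leave any brown look-alike of the nest_bottle alone.

How it is judged:
By the outcome, as a careful person would: the job done as asked, in the order asked, and still so for the second after the job is handed in, with the robot touching nothing.
It also fails if it takes over 51 s, if anything falls off the work surface, if the arm or the gripper's body presses on something with over 40 N, if the wrist force passes 120 N, or if a joint passes its speed limit or range.

## Robot

A 7-joint arm with a two-finger parallel gripper is mounted at the origin on the work surface. World frame = base frame: x ahead of the robot, y to its left, z up, the work surface at z = 0. Lengths are in m, angles in rad, forces in N, time in s.
With the tool pointing down it reaches from about 0.425 to 0.975 m from the base axis. Payload 16.7 kg.
Tool frame: the origin (TCP) lies on the mounting face of the last link; the fingertips stand 173 mm ahead of it and the grasp point (between the pads) lies 155 mm ahead of it; z points along the fingers, y is the line along which they close (so a half turn about z gives the same grasp; the last joint's range is limited). The gripper opens to 85 mm and grips with 20 to 120 N. Pads are 22 mm wide; open, the fingers measure 114 mm over their backs; the gripper's body (76 mm by 85 mm) begins 54 mm behind the grasp point. The pads swing forward as they close: fully open they stand 13 mm farther back than shut.
Start: joints at [0.998, 0.426, 0.074, 1.606, -0.034, 1.111, -0.067], TCP at [0.278, -0.615, 0.405] pointing down, gripper open.
Joint ranges: [-2.85, 2.85], [-0.5, 2.14], [-1.23, 1.37], [0.21, 2.46], [-1.02, 4.16], [0.16, 2.05], [-2.73, 2.73]. Speed limits (rad/s): [1.89, 1.89, 2.39, 2.39, 3.01, 3.01, 3.01].

## Interface

Orientations are given as a 3x3 rotation matrix whose columns are the frame's x, y, z axes.
In Python, from workcell import robot gives the robot as it stands.
- The arm moves only by the tool drive_tool, never from a script. Its argument "increments" is a list that holds one entry, the list of rows, each a list of 6 numbers: the shift along the tool's x, y, z in mm, then the turn, a rotation vector about the tool's x, y, z in rad. A call has 1 to 10 rows; each row shifts and turns the commanded pose from where the row before left it, along the tool's axes as they then stand; what a row does not reach is not made up. A row lasts 1/10 s, in which the tool goes at most 50 mm and 8.59 degrees, less where a joint would pass 70% of its speed; a pose out of reach is approached as far as the arm can. A call is refused whole if a number of a shift passes 50 or a number of a turn 0.15, either way. A call with a gripper value outside its range is refused whole. "hand" is the gripper's target within -1 to 1 (fully open at 1, half-way at 0, shut at -1), set as the call begins (left out, the last holds). The fingers move at their own pace and stop on an object; the grip force is fixed at half the most. Time passes only in rows, so rows that do not move let the fingers close. It gives the time, the measured TCP pose, the force, the opening and the grip force at its end, in the units of the state.
- robot.read_state(): the state, without advancing time (a new reading comes with each control period).
- robot.snapshot(name): name is "scene" or "top"; returns the picture (420x560x3 uint8, blue, green, red); there is no depth.
- robot.camera_info(name): a dict with "mtx" (3x3 intrinsics, pixels), "eye" and "attitude" of the camera in the world. Camera axes: x right, y down, z forward; pixel columns grow to the right and rows downward; lengths in m; the calibration is good to about 2 mm. A picture is of the moment at which its call begins. camera_info takes no time and is no camera call.
- robot.sign_off(): hands the job in; it is judged then, once.
The state is a dict: "t": time; "q": joint angles; "joint_vel": joint speeds; "effort": joint torques, N m; "tcp_pos": TCP position; "eef_rot": TCP orientation; "ft_force": force on the tool from outside, world axes, zero at the start; "wrist_torque": the same for the moment, N m; "grip_width": finger opening in m; "finger_force": force on a finger pad.
Only numpy, scipy, OpenCV 4.12 (cv2) and the standard library are available. Lean on these libraries where they do the work, as an engineer would, in place of code of your own. Each camera call takes 0.05 s, during which the arm holds its last target. There are 200 camera calls.

## Working session

There is one attempt and no reset: what is moved stays moved. The work goes in short steps, Python scripts to look and compute and a tool call to move; the robot and the scene stay as the last step left them, time stands still between calls to the robot, and variables do not carry over. Pictures are saved under pics/ and viewed, at most 10 in all, crops included, and the job is handed in when it is done.

Besides the shell and the picture viewer there is one more tool, called after "Call:" as name(argument=value, ...) on one line, values as JSON. drive_tool: Moves the arm, as the interface text tells. Its arguments: {"type":"object","properties":{"increments":{"type":"array"},"hand":{"type":"number"}},"required":["increments"]}

```bash
mkdir -p pics; ls
python3 - <<'E'
from workcell import robot
import cv2,numpy as np
np.set_printoptions(precision=4,suppress=True)
for n in("scene","top"):
    im=robot.snapshot(n); cv2.imwrite(f"pics/{n}0.png",im)
    print(n,robot.camera_info(n))
s=robot.read_state();print(s)
E
```

```text
pics
scene {'mtx': array([[432.4992,   0.    , 288.8509],
       [  0.    , 432.4992, 211.0166],
       [  0.    ,   0.    ,   1.    ]]), 'eye': array([1.3145, 0.4092, 0.7751]), 'attitude': array([[-0.5424,  0.5114, -0.6665],
       [ 0.8398,  0.3528, -0.4127],
       [ 0.0241, -0.7836, -0.6209]])}
top {'mtx': array([[471.8072,   0.    , 289.5639],
       [  0.    , 471.8072, 214.6509],
       [  0.    ,   0.    ,   1.    ]]), 'eye': array([ 0.2149, -0.0776,  1.6394]), 'attitude': array([[-0.0169, -0.9835,  0.1803],
       [-0.9999,  0.017 , -0.0008],
       [-0.0023, -0.1803, -0.9836]])}
{'t': 0.1, 'q': array([ 0.9975,  0.4267,  0.0738,  1.6065, -0.0341,  1.1108, -0.0671]), 'joint_vel': array([ 0.001 , -0.0006, -0.0003, -0.001 ,  0.0009,  0.0009, -0.0004]), 'effort': array([  0.0087, -95.1524,   3.7717, -46.4397,   0.0196,   0.0065,
         0.0001]), 'tcp_pos': array([ 0.2775, -0.6151,  0.4041]), 'eef_rot': array([[ 0.9115,  0.4112, -0.0006],
       [ 0.4112, -0.9115,  0.001 ],
       [-0.0001, -0.0012, -1.    ]]), 'ft_force': array([ 0.6517,  0.5666, -1.0093]), 'wrist_torque': array([ 0.0268,  0.0229, -0.0354]), 'finger_force': 0.0, 'grip_width': 0.0852898720373538}
```

View pics/scene0.png

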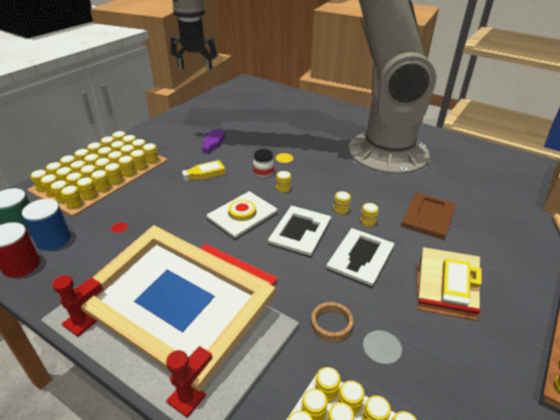

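View pics/top0.png

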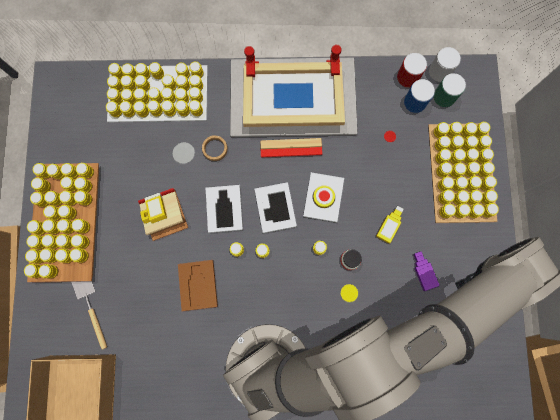

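The scene view shows the bottle at (205,171), the tankard on the stand at (458,280), and the bottle and tankard nests at (361,255) and (300,229). In the top view they are at (390,225), (155,208), (224,208) and (275,207). The purple bottle (425,270) and the brown nest (198,285) are the look-alikes.

```bash
cat > h.py <<'E'
from workcell import robot
import cv2,numpy as np
np.set_printoptions(precision=4,suppress=True)
def ray(n,uv,z):
    c=robot.camera_info(n);uv=np.atleast_2d(uv).astype(float)
    d=(np.linalg.inv(c["mtx"])@np.c_[uv,np.ones(len(uv))].T).T@c["attitude"].T
    return c["eye"]+d*((z-c["eye"][2])/d[:,2])[:,None]
def proj(n,p):
    c=robot.camera_info(n);q=(np.atleast_2d(p)-c["eye"])@c["attitude"]@c["mtx"].T
    return q[:,:2]/q[:,2:]
def crop(im,cx,cy,w=66,h=50,s=6):
    return cv2.resize(im[cy-h//2:cy+h//2,cx-w//2:cx+w//2],None,fx=s,fy=s,interpolation=cv2.INTER_CUBIC)
E
python3 - <<'E'
from h import *
t=cv2.imread("pics/top0.png");s=cv2.imread("pics/scene0.png")
a=np.vstack([np.hstack([crop(t,392,225),crop(t,162,213)]),np.hstack([crop(s,205,172),crop(s,452,282,100,76,4)[:300,:396]])])
cv2.imwrite("pics/c1.png",a)
# plates
g=t.min(2)
for nm,b in dict(bottle=(203,182,246,236),tank=(252,180,300,236),round=(300,170,348,225)).items():
    x0,y0,x1,y1=b;S=8
    r=cv2.resize(g[y0:y1,x0:x1],None,fx=S,fy=S,interpolation=cv2.INTER_CUBIC)
    col=cv2.resize(t[y0:y1,x0:x1],None,fx=S,fy=S,interpolation=cv2.INTER_CUBIC)
    m=(r>140).astype(np.uint8)
    c=max(cv2.findContours(m,cv2.RETR_EXTERNAL,cv2.CHAIN_APPROX_NONE)[0],key=cv2.contourArea)
    uv=(c[:,0]+.5)/S-.5+[x0,y0]
    P=ray("top",uv,.018)[:,:2]
    (cx,cy),(w,h),an=cv2.minAreaRect((P*1000).astype(np.float32));print(nm,"plate",cx,cy,w,h,an)
    cv2.imwrite(f"pics/m_{nm}.png",col)
E
```

```text
bottle plate 540.2493896484375 152.666259765625 163.46946716308594 123.33638763427734 3.9572694301605225
tank plate 541.0753784179688 -28.364097595214844 164.1283416748047 123.4523696899414 10.331223487854004
round plate 575.2713012695312 -199.3815155029297 123.36285400390625 163.23654174804688 79.04876708984375
```

View pics/c1.png

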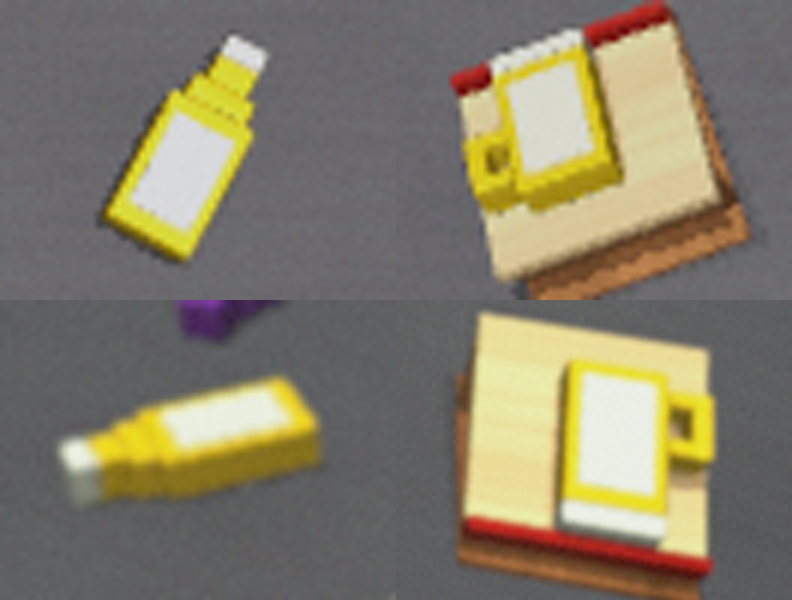

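The crop shows the bottle with its cap up-right in the top view. The tankard's foam end is at the red ledge, with its handle to the left in the top view (+y). Next I measure the panel centres by triangulation, and the outlines on the panel planes.

```bash
cat >> h.py <<'E'
S=8
def up(im,b):
    x0,y0,x1,y1=b
    return cv2.resize(im[y0:y1,x0:x1],None,fx=S,fy=S,interpolation=cv2.INTER_CUBIC)
def big(m,b,near=None):
    cs=cv2.findContours(m.astype(np.uint8),cv2.RETR_EXTERNAL,cv2.CHAIN_APPROX_NONE)[0]
    cs=[c for c in cs if cv2.contourArea(c)>S*S*6]
    c=max(cs,key=cv2.contourArea)
    M=cv2.moments(c);cen=np.array([M["m10"],M["m01"]])/M["m00"]
    f=lambda u:(u+.5)/S-.5+np.array(b[:2])
    return f(c[:,0]),f(cen),cv2.contourArea(c)/S/S
def hsv(im):return cv2.cvtColor(im,cv2.COLOR_BGR2HSV)
def tri(uvT,uvS):
    A=[];B=[]
    o=[];d=[]
    for n,uv in(("top",uvT),("scene",uvS)):
        e=robot.camera_info(n)["eye"];p=ray(n,uv,0.)[0];o.append(e);d.append((p-e)/np.linalg.norm(p-e))
    M=np.c_[d[0],-d[1]];s=np.linalg.lstsq(M,o[1]-o[0],rcond=None)[0]
    a=o[0]+s[0]*d[0];b=o[1]+s[1]*d[1]
    return (a+b)/2,np.linalg.norm(a-b)
def rayplane(n,uv,p0,nn):
    e=robot.camera_info(n)["eye"];d=ray(n,uv,0.)-e
    return e+d*(((p0-e)@nn)/(d@nn))[:,None]
E
python3 - <<'E'
from h import *
im=dict(top=cv2.imread("pics/top0.png"),scene=cv2.imread("pics/scene0.png"))
B=dict(bottle=dict(top=(370,198,412,250),scene=(176,152,236,192)),tank=dict(top=(132,182,196,244),scene=(408,240,496,322)))
for o in B:
    R={}
    for n in im:
        b=B[o][n];u=up(im[n],b);h=hsv(u)
        white=(h[...,1]<70)&(h[...,2]>150)
        R[n]=big(white,b);print(o,n,"panel",R[n][1],R[n][2])
    P,e=tri(R["top"][1],R["scene"][1]);print("tri",P,e)
    for n in im:
        if o=="bottle":
            Q=ray(n,R[n][0],.026)[:,:2];print(n,"panel@26",ray(n,R[n][1],.026)[0],cv2.minAreaRect((Q*1000).astype(np.float32)))
            b=B[o][n];u=up(im[n],b);h=hsv(u)
            c=big((h[...,1]>110)&(h[...,2]>60)&(h[...,0]<45)|(h[...,2]>140),b)
            ax=np.deg2rad(-1)
            np.save(f"sil_{n}.npy",c[0])
# ledge red
for n in im:
    b=B["tank"][n];h=hsv(up(im[n],b))
    red=((h[...,0]<6)|(h[...,0]>172))&(h[...,1]>180)
    m=cv2.findContours(red.astype(np.uint8),cv2.RETR_EXTERNAL,cv2.CHAIN_APPROX_NONE)[0]
    for c in m:
        if cv2.contourArea(c)>300:
            uv=(c[:,0]+.5)/S-.5+np.array(b[:2]);Q=ray(n,uv,.03)[:,:2]*1000
            print(n,"red",cv2.minAreaRect(Q.astype(np.float32)))
E
```

```text
bottle top panel [388.9277 228.2041] 185.6796875
bottle scene panel [208.9874 166.147 ] 113.46875
tri [ 0.4585 -0.4235  0.0238] 0.0037238365998148973
top panel@26 [ 0.457  -0.4214  0.026 ] ((457.1375427246094, -421.43017578125), (38.762939453125, 60.942264556884766), 59.725215911865234)
scene panel@26 [ 0.4615 -0.423   0.026 ] ((460.9336242675781, -423.3681640625), (38.995365142822266, 59.798065185546875), 59.3595085144043)
tank top panel [154.1688 207.1718] 169.71875
tank scene panel [457.     277.0355] 499.5625
tri [0.5376 0.3796 0.0654] 0.003828657642578612
top red ((566.9932250976562, 437.9402770996094), (11.947431564331055, 21.179779052734375), 20.15364646911621)
top red ((599.6146240234375, 347.8845520019531), (12.450981140136719, 48.769775390625), 20.39829444885254)
scene red ((595.7550659179688, 386.26129150390625), (15.277640342712402, 130.6862030029297), 19.874841690063477)
```

Run:
```python
from h import *
im=dict(top=cv2.imread("pics/top0.png"),scene=cv2.imread("pics/scene0.png"))
a=np.deg2rad(-30.4);X=np.array([np.cos(a),np.sin(a)]);Y=np.array([-X[1],X[0]])
for n in im:
    uv=np.load(f"sil_{n}.npy");r={}
    for z in(0,.026):
        Q=ray(n,uv,z)[:,:2]*1000;u,v=Q@X,Q@Y
        r[z]=[u.min(),u.max(),v.min(),v.max()]
    pc=ray(n,big((lambda h:(h[...,1]<70)&(h[...,2]>150))(hsv(up(im[n],b))),b)[1],.026)[0,:2]*1000 if (b:=dict(top=(370,198,412,250),scene=(176,152,236,192))[n]) else 0
    print(n,"sil z0",np.array(r[0]),"z26",np.array(r[.026]),"panel",pc@X,pc@Y)
for nm,b in dict(bottle=(322,224,400,290),tank=(264,202,336,258)).items():
    c=big(up(im["scene"],b).min(2)>135,b)
    print(nm,"scene plate",cv2.minAreaRect((ray("scene",c[0],.018)[:,:2]*1000).astype(np.float32)))
# tankard
psi=np.deg2rad(20.1);B=dict(top=(132,182,196,244),scene=(408,240,496,322))
nn=np.array([np.sin(.4)*np.cos(psi),np.sin(.4)*np.sin(psi),np.cos(.4)])
ex=np.array([np.cos(.4)*np.cos(psi),np.cos(.4)*np.sin(psi),-np.sin(.4)]);ey=np.cross(nn,ex)
p0=np.array([.5376,.3796,.0654])
for n in im:
    b=B[n];h=hsv(up(im[n],b))
    c=big((h[...,1]<70)&(h[...,2]>150),b)
    f=lambda uv:(lambda Q:np.c_[Q@ex,Q@ey]*1000)(rayplane(n,uv,p0,nn)-p0)
    print(n,"panel",cv2.minAreaRect(f(c[0]).astype(np.float32)),f(c[1]))
    y=big((h[...,1]>165)&(h[...,0]>20)&(h[...,0]<40)&(h[...,2]>80),b)
    q=f(y[0]);print(" yellow",q.min(0),q.max(0), "area",y[2])
    q=f(y[0]); 
    for lo,hi in((-45,-35),(-30,-10),(0,20),(25,35)):
        k=q[(q[:,0]>lo)&(q[:,0]<hi)];print("  x",lo,hi,"y",k[:,1].min() if len(k) else 0,k[:,1].max() if len(k) else 0)
```

```text
top sil z0 [ 564.0808  702.4084 -162.9788 -104.7357] z26 [ 558.6964  694.8301 -159.7308 -102.4114] panel 607.4526480373788 -132.20478747165785
scene sil z0 [ 555.3859  693.6097 -200.6723 -104.9849] z26 [ 567.8396  701.4269 -159.7897  -67.3121] panel 612.113567592188 -131.28474264185638
bottle scene plate ((543.2987060546875, 149.28225708007812), (168.0787811279297, 124.04306030273438), 3.821411371231079)
tank scene plate ((544.6044921875, -30.66887664794922), (169.27133178710938, 124.2397232055664), 10.20687484741211)
top panel ((1.1586074829101562, 2.190317153930664), (66.47892761230469, 39.769386291503906), 0.34439292550086975) [[0.433  1.9974]]
 yellow [-59.9153 -30.4861] [41.9789 52.8124] area 478.46875
  x -45 -35 y -30.108841773205345 50.94173810838362
  x -30 -10 y -30.203985586479234 52.812388709546426
  x 0 20 y -30.220996751332997 52.40606372818364
  x 25 35 y -29.286823987104267 28.110387022478662
scene panel ((-0.5395660400390625, -2.07275390625), (40.24689865112305, 66.55400848388672), 89.83035278320312) [[ 0.1958 -1.951 ]]
 yellow [-40.6846 -32.6974] [43.2199 48.9291] area 1094.25
  x -45 -35 y -30.55138267889759 23.690673132466443
  x -30 -10 y -32.67479537749437 48.85165646748806
  x 0 20 y -32.50004280359663 48.929131425428906
  x 25 35 y -32.68745122169697 24.778071399522936
```

Call:
drive_tool(increments=[[[25,-9.2,14.4,0,0,0],[25,-9.2,14.4,0,0,0],[25,-9.2,14.4,0,0,0],[25,-9.2,14.4,0,0,0],[25,-9.2,14.4,0,0,0],[25,-9.2,14.4,0,0,0],[25,-9.2,14.4,0,0,0],[25,-9.2,14.4,0,0,0],[25,-9.2,14.4,0,0,0],[25,-9.2,14.4,0,0,0]]], hand=1)

```text
t: 1.1
tcp_pos: [0.4682, -0.4277, 0.2599]
eef_rot: [[0.912, 0.411, -0.0], [0.411, -0.912, 0.0], [-0.0, -0.0, -1.0]]
ft_force: [0.2, -0.2, 0.5]
grip_width: 0.085
finger_force: 0.0
```

Call:
drive_tool(increments=[[[0,0,0,0,0,0.12],[0,0,0,0,0,0.12],[0,0,0,0,0,0.12],[0,0,0,0,0,0.12],[0,0,0,0,0,0.12],[0,0,0,0,0,0.12],[0,0,0,0,0,0.12],[0,0,0,0,0,0.115],[0,0,0,0,0,0]]])

```text
t: 2.0
tcp_pos: [0.4677, -0.4283, 0.2604]
eef_rot: [[0.861, -0.508, -0.001], [-0.508, -0.861, 0.0], [-0.001, 0.0, -1.0]]
ft_force: [-0.1, 0.2, 0.7]
grip_width: 0.0855
finger_force: 0.0
```

```bash
cat >> h.py <<'E'
from scipy.spatial.transform import Rotation as Ro
def down(yaw):
    c,s=np.cos(yaw),np.sin(yaw);return np.array([[c,s,0],[s,-c,0],[0,0,-1.]])
def togo(p,R):
    s=robot.read_state();T=s["eef_rot"]
    print("t",s["t"],"pos",s["tcp_pos"],"shift mm",T.T@(np.array(p)-s["tcp_pos"])*1000,"rot",Ro.from_matrix(T.T@R).as_rotvec(),"grip",s["grip_width"],"F",s["ft_force"],s["finger_force"])
E
python3 - <<'E'
from h import *
togo([.4683,-.4275,.181],down(np.deg2rad(-30.4)))
im=robot.snapshot("top");cv2.imwrite("pics/t1.png",im)
im2=robot.snapshot("scene");cv2.imwrite("pics/s1.png",im2)
p=robot.read_state()["tcp_pos"]
a=[cv2.resize(np.ascontiguousarray(i[int(q[1])-50:int(q[1])+50,int(q[0])-66:int(q[0])+66]),None,fx=3,fy=3,interpolation=cv2.INTER_CUBIC) for n,i in(("top",im),("scene",im2)) for q in [proj(n,[.47,-.43,.05])[0]]]
cv2.imwrite("pics/c2.png",np.hstack(a))
E
```

```text
t 2.0 pos [ 0.4677 -0.4283  0.2604] shift mm [ 0.1715 -1.01   79.3605] rot [ 0.0001  0.0007 -0.0025] grip 0.08552902182910237 F [-0.0501  0.1642  0.7487] 0.0
```

View pics/c2.png

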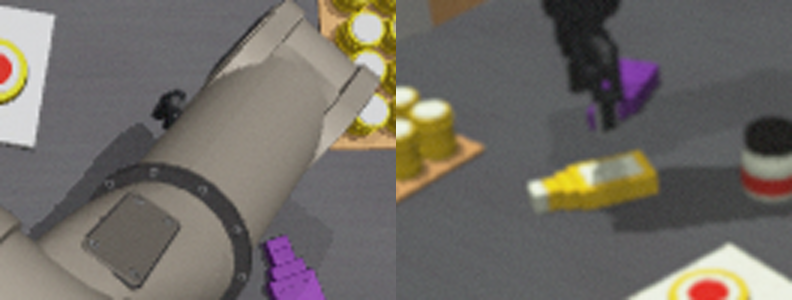

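The arm tracks well and hides the bottle from the top camera. The scene crop shows the gripper hovering over the body at about (590,120) in the crop. Descend and grip.

Call:
drive_tool(increments=[[[0,-0.1,10,0,0,0],[0,-0.1,10,0,0,0],[0,-0.1,10,0,0,0],[0,-0.1,10,0,0,0],[0,-0.1,10,0,0,0],[0,-0.1,10,0,0,0],[0,-0.1,10,0,0,0],[0,-0.1,9.4,0,0,0],[0,0,0,0,0,0]]], hand=1)

```text
t: 3.0
tcp_pos: [0.4677, -0.4275, 0.1798]
eef_rot: [[0.862, -0.506, -0.002], [-0.506, -0.862, 0.001], [-0.002, -0.0, -1.0]]
ft_force: [0.2, 0.6, 0.3]
grip_width: 0.0856
finger_force: 0.0
```

Call:
drive_tool(increments=[[[0,0,0,0,0,0],[0,0,0,0,0,0],[0,0,0,0,0,0],[0,0,0,0,0,0],[0,0,0,0,0,0],[0,0,0,0,0,0],[0,0,0,0,0,0],[0,0,0,0,0,0]]], hand=-1)

```text
t: 3.8
tcp_pos: [0.4681, -0.4282, 0.1822]
eef_rot: [[0.862, -0.507, 0.001], [-0.507, -0.862, -0.001], [0.001, 0.0, -1.0]]
ft_force: [-1.4, 0.4, 5.3]
grip_width: 0.0522
finger_force: 63.6
```

Call:
drive_tool(increments=[[[0,0,-6,0,0,0],[0,0,-12,0,0,0],[0,0,-15,0,0,0],[0,0,-15,0,0,0],[0,0,-15,0,0,0],[0,0,-15,0,0,0],[0,0,-10,0,0,0],[0,0,0,0,0,0]]])

```text
t: 4.6
tcp_pos: [0.4683, -0.4282, 0.2711]
eef_rot: [[0.862, -0.507, 0.002], [-0.507, -0.862, -0.001], [0.002, 0.0, -1.0]]
ft_force: [0.8, 0.4, -1.6]
grip_width: 0.0526
finger_force: 63.2
```

Run:
```python
from h import *
c,s=np.cos(np.deg2rad(3.9)),np.sin(np.deg2rad(3.9))
togo([.5418-.012*c,.151-.012*s,.275],down(np.deg2rad(3.9)))
im=robot.snapshot("scene");cv2.imwrite("pics/s2.png",im)
q=proj("scene",[.47,-.43,.12])[0].astype(int)
cv2.imwrite("pics/c3.png",cv2.resize(im[q[1]-40:q[1]+40,q[0]-60:q[0]+60],None,fx=5,fy=5,interpolation=cv2.INTER_CUBIC))
```

```text
t 4.6 pos [ 0.4683 -0.4282  0.2711] shift mm [-240.0197 -529.8395   -4.4962] rot [ 0.0008 -0.0023 -0.5994] grip 0.0525586404851912 F [ 0.8076  0.4344 -1.6367] 63.18275213241577
```

View pics/c3.png

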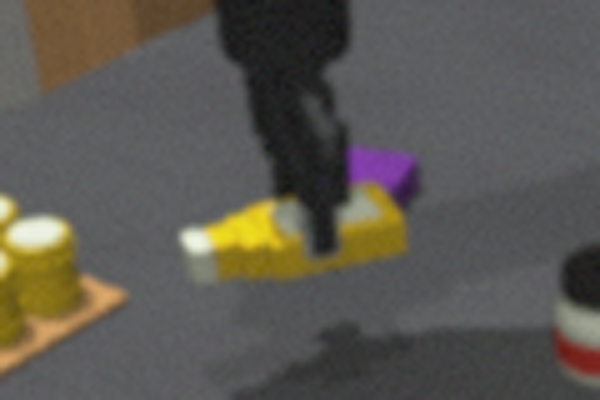

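Call:
drive_tool(increments=[[[-8,-17,-5,0,0,0],[-16,-35,-5,0,0,0],[-16,-35,-5,0,0,0],[-16,-35,0,0,0,0],[-16,-35,0,0,0,0],[-16,-35,0,0,0,0],[-16,-35,0,0,0,0],[-16,-35,0,0,0,0],[-16,-35,0,0,0,0],[-16,-35,0,0,0,0]]])

```text
t: 5.65
tcp_pos: [0.5046, -0.0625, 0.2839]
eef_rot: [[0.862, -0.506, -0.001], [-0.506, -0.862, 0.0], [-0.001, 0.0, -1.0]]
ft_force: [0.8, -0.2, -1.6]
grip_width: 0.0524
finger_force: 63.2
```

Call:
drive_tool(increments=[[[-16,-35,0,0,0,0],[-16,-35,0,0,0,0],[-16,-35,0,0,0,0],[-16,-35,0,0,0,0],[-16,-35,0,0,0,0],[-8,-23,0,0,0,0]]])

```text
t: 6.25
tcp_pos: [0.5286, 0.1542, 0.2838]
eef_rot: [[0.864, -0.504, -0.001], [-0.504, -0.864, 0.001], [-0.001, 0.0, -1.0]]
ft_force: [0.9, -0.6, -0.8]
grip_width: 0.0525
finger_force: 63.2
```

Call:
drive_tool(increments=[[[0,0,0,0,0,-0.1],[0,0,0,0,0,-0.1],[0,0,5,0,0,-0.1],[0,0,20,0,0,-0.1],[0,0,20,0,0,-0.1],[0,0,15,0,0,-0.1],[0,0,0,0,0,0],[0,0,0,0,0,0]]])

```text
t: 7.05
tcp_pos: [0.5293, 0.1508, 0.2242]
eef_rot: [[0.998, 0.066, -0.001], [0.066, -0.998, -0.0], [-0.001, 0.0, -1.0]]
ft_force: [0.2, 0.5, -1.5]
grip_width: 0.0523
finger_force: 63.2
```

Run:
```python
from h import *
c,s=np.cos(np.deg2rad(3.9)),np.sin(np.deg2rad(3.9))
togo([.5418-.012*c,.151-.012*s,.195],down(np.deg2rad(3.9)))
A=[]
for n in("scene","top"):
    im=robot.snapshot(n);cv2.imwrite(f"pics/{n}3.png",im)
    q=proj(n,[.54,.15,.03])[0].astype(int)
    A.append(cv2.resize(im[q[1]-45:q[1]+45,q[0]-50:q[0]+50],None,fx=4,fy=4,interpolation=cv2.INTER_CUBIC))
cv2.imwrite("pics/c4.png",np.hstack(A))
```

```text
t 7.05 pos [0.5293 0.1508 0.2242] shift mm [ 0.5651  0.6373 29.2263] rot [ 0.0001  0.0011 -0.0022] grip 0.05234981886365694 F [ 0.203   0.4678 -1.4513] 63.20850133895874
```

View pics/c4.png

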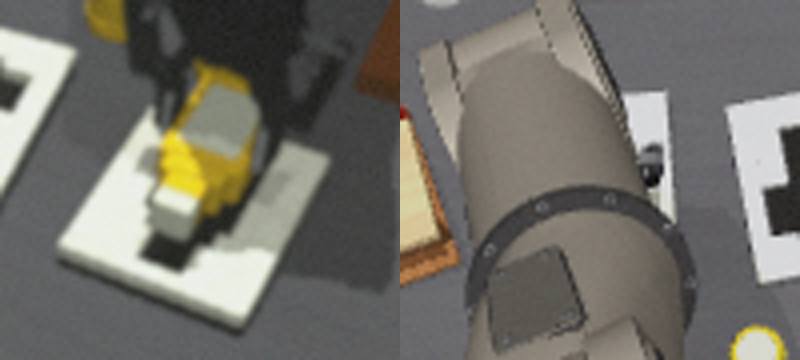

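Call:
drive_tool(increments=[[[-0.3,0.3,7,0,0,-0.001],[-0.3,0.3,7,0,0,-0.001],[0,0,7,0,0,0],[0,0,0,0,0,0],[0,0,0,0,0,0]]])

```text
t: 7.65
tcp_pos: [0.529, 0.15, 0.2031]
eef_rot: [[0.998, 0.071, -0.001], [0.071, -0.998, -0.0], [-0.001, 0.0, -1.0]]
ft_force: [0.3, 0.5, -1.3]
grip_width: 0.0522
finger_force: 63.2
```

Run:
```python
from h import *
im0=dict(top=cv2.imread("pics/top0.png"),scene=cv2.imread("pics/scene0.png"))
for nm,yaw,c0,bb in(("bottle",3.9,(540.7,151),dict(top=(207,184,242,234),scene=(338,232,386,276))),("tank",10.27,(542,-29.6),dict(top=(256,182,298,234),scene=(280,208,322,246)))):
    a=np.deg2rad(yaw);X=np.array([np.cos(a),np.sin(a)]);Y=np.array([-X[1],X[0]])
    for n in im0:
        b=bb[n];c=big(up(im0[n],b).max(2)<105,b)
        r=[]
        for z in(.008,.018):
            Q=ray(n,c[0],z)[:,:2]*1000-c0;u,v=Q@X,Q@Y;r+=[u.min(),u.max(),v.min(),v.max()]
        print(nm,n,"rel to plate centre: z8",np.array(r[:4]),"z18",np.array(r[4:]),c[2])
togo([.5287,.1502,.195],down(np.deg2rad(3.9)))
st=robot.read_state();T=st["eef_rot"];p=st["tcp_pos"]
im=robot.snapshot("scene");cv2.imwrite("pics/scene4.png",im)
def out(cx,cy,a,z,xs=(-65,20,20,35,35,65,65),ys=(27,27,20,20,13,13,0),g=0):
    X=np.array([np.cos(a),np.sin(a)]);Y=np.array([-X[1],X[0]])
    pts=[(x+(g if x==65 else 0),y+g) for x,y in zip(xs,ys)];pts=pts+[(x,-y) for x,y in pts[::-1]]
    return np.array([[*(np.array([cx,cy])+(x*X+y*Y)/1000),z] for x,y in pts])
q=proj("scene",[.58,.155,.02])[0].astype(int);o=np.array([q[0]-33,q[1]-25]);F=12
cr=cv2.resize(im[o[1]:o[1]+50,o[0]:o[0]+66],None,fx=F,fy=F,interpolation=cv2.INTER_CUBIC)
dr=lambda P,col:cv2.polylines(cr,[((proj("scene",P)-o+.5)*F).astype(np.int32)],True,col,1)
a=np.arctan2(T[1,0],T[0,0]);bo=p[:2]+.012*T[:2,0];zu=p[2]-.1815
dr(out(*bo,a,zu),(255,0,0));dr(out(*bo,a,zu+.026),(255,0,255))
dr(out(.5407,.151,np.deg2rad(3.9),.018,g=2.5),(0,255,0))
print("underside",zu);cv2.imwrite("pics/c5.png",cr)
```

```text
bottle top rel to plate centre: z8 [-65.9828  67.0457 -26.5524  31.007 ] z18 [-67.6663  64.5467 -27.6517  29.5549] 502.9453125
bottle scene rel to plate centre: z8 [-66.7591  57.2729 -31.1683  23.5865] z18 [-55.5966  66.8185 -28.0897  25.9514] 584.546875
tank top rel to plate centre: z8 [-51.2523  51.7362 -40.517   43.3239] z18 [-52.9638  49.3934 -40.2005  43.1265] 546.8984375
tank scene rel to plate centre: z8 [-51.5344  40.7335 -44.3837  35.5305] z18 [-39.9344  51.1307 -39.9716  38.9008] 497.8671875
t 7.65 pos [0.529  0.15   0.2031] shift mm [-0.2872 -0.2333  8.0629] rot [0.0001 0.0005 0.0026] grip 0.05216970208183456 F [ 0.3256  0.4671 -1.3369] 63.23791980743408
underside 0.021562786504814524
```

View pics/c5.png

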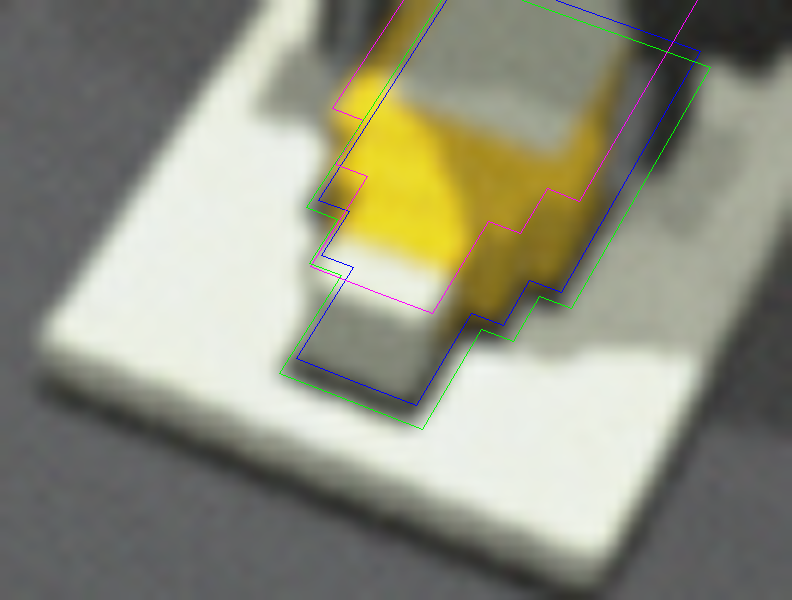

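The crop shows the held cap's front face at about x 300–440 and y 290–390. The dark pocket gap is just below it, slightly left of the predicted green rim. I'll quantify the relative offset with profiles in this same view.

Run:
```python
from h import *
im=cv2.cvtColor(cv2.imread("pics/scene4.png"),cv2.COLOR_BGR2GRAY).astype(np.float32)
st=robot.read_state();T=st["eef_rot"];p=st["tcp_pos"]
a=np.arctan2(T[1,0],T[0,0]);X=np.array([np.cos(a),np.sin(a)]);Y=np.array([-X[1],X[0]]);bo=p[:2]+.012*X;zu=p[2]-.1815
def prof(us,vs,z):
    P=np.array([[*(bo+(u*X+v*Y)/1000),z] for u,v in zip(us,vs)]);uv=proj("scene",P).astype(np.float32)
    return cv2.remap(im,uv[:,:1].copy(),uv[:,1:].copy(),cv2.INTER_CUBIC).ravel().astype(int)
v=np.arange(-24,25,2.)
print("v   ",v.astype(int))
for z in(.006,.010,.014):print("front face",z,prof(65+0*v,v,zu+z))
for u in(62,64,66,68):print("rim u",u,prof(u+0*v,v,.018))
u=np.arange(50,84,2.);print("u",u.astype(int))
for y in(-6,0,6):print("along rim v",y,prof(u,y+0*u,.018))
z=np.arange(-10,34,2.);print("z",z)
for y in(-6,0,6):print("face v",y,[int(prof([65],[y],zu+k/1000)[0]) for k in z])
```

```text
v    [-24 -22 -20 -18 -16 -14 -12 -10  -8  -6  -4  -2   0   2   4   6   8  10
  12  14  16  18  20  22  24]
front face 0.006 [235 236 237 238 225 186 147 130 130 131 129 130 132 132 130 131 131 122
 102  84 124 195 234 237 237]
front face 0.01 [236 237 238 238 234 205 162 137 131 134 133 129 131 131 130 130 133 130
 114  94 104 167 222 238 239]
front face 0.014 [237 236 237 238 238 213 170 140 131 131 132 131 134 133 135 136 131 132
 122 100  88 131 206 239 240]
rim u 62 [235 236 236 216 161 105  88  82  80  83  87  81  77  83  88  84  79  73
  92 153 213 237 237 236 237]
rim u 64 [235 236 236 216 167 113  85  72  69  74  75  74  74  74  73  74  76  79
 102 168 221 236 238 237 237]
rim u 66 [237 237 234 222 188 138 109 102  94  93  96 105 105  99  96  96 100 110
 133 182 226 237 237 237 237]
rim u 68 [237 236 235 230 206 178 160 151 145 142 146 160 161 151 143 148 152 156
 174 206 229 236 238 236 237]
u [50 52 54 56 58 60 62 64 66 68 70 72 74 76 78 80 82]
along rim v -6 [129 129 131 128 123 107  83  74  93 142 191 227 235 238 233 218 190]
along rim v 0 [132 129 131 130 122 101  77  74 105 161 204 235 239 239 235 220 200]
along rim v 6 [131 131 131 129 124 110  84  74  96 148 195 228 237 236 234 215 187]
z [-10.  -8.  -6.  -4.  -2.   0.   2.   4.   6.   8.  10.  12.  14.  16.
  18.  20.  22.  24.  26.  28.  30.  32.]
face v -6 [214, 169, 122, 80, 72, 90, 114, 124, 131, 132, 134, 134, 131, 132, 140, 162, 192, 217, 234, 237, 237, 233]
face v 0 [221, 182, 134, 87, 71, 87, 110, 124, 132, 131, 131, 132, 134, 135, 142, 163, 193, 217, 233, 235, 236, 232]
face v 6 [214, 173, 124, 83, 73, 96, 116, 126, 131, 131, 130, 132, 136, 135, 141, 155, 185, 213, 231, 235, 237, 235]
```

Call:
drive_tool(increments=[[[0.5,1,0,0,0,0.001],[0.5,0.9,0,0,0,0.001],[0,0,2,0,0,0],[0,0,2,0,0,0],[0,0,2,0,0,0],[0,0,1,0,0,0],[0,0,1,0,0,0],[0,0,0,0,0,0]]])

```text
t: 8.5
tcp_pos: [0.5301, 0.1482, 0.1952]
eef_rot: [[0.998, 0.069, -0.0], [0.069, -0.998, -0.0], [-0.0, -0.0, -1.0]]
ft_force: [-0.5, -0.7, -0.9]
grip_width: 0.0527
finger_force: 63.2
```

Call:
drive_tool(increments=[[[0,0,1.5,0,0,0],[0,0,1,0,0,0],[0,0,1,0,0,0],[0,0,0,0,0,0],[0,0,0,0,0,0]]])

```text
t: 9.0
tcp_pos: [0.5302, 0.1482, 0.1918]
eef_rot: [[0.998, 0.069, -0.0], [0.069, -0.998, 0.0], [-0.0, -0.0, -1.0]]
ft_force: [-0.0, -0.7, -1.7]
grip_width: 0.0524
finger_force: 63.2
```

Call:
drive_tool(increments=[[[0,0,0.7,0,0,0],[0,0,0.7,0,0,0],[0,0,0.5,0,0,0],[0,0,0,0,0,0],[0,0,0,0,0,0]]])

```text
t: 9.5
tcp_pos: [0.5302, 0.1482, 0.1902]
eef_rot: [[0.998, 0.069, 0.0], [0.069, -0.998, 0.0], [0.0, -0.0, -1.0]]
ft_force: [-2.4, -0.3, 5.7]
grip_width: 0.0525
finger_force: 64.0
```

Call:
drive_tool(increments=[[[0,0,0,0,0,0],[0,0,0,0,0,0],[0,0,0,0,0,0],[0,0,-4,0,0,0],[0,0,-10,0,0,0],[0,0,-20,0,0,0],[0,0,-30,0,0,0],[0,0,-30,0,0,0],[0,0,-16,0,0,0],[0,0,0,0,0,0]]], hand=1)

```text
t: 10.5
tcp_pos: [0.5308, 0.1483, 0.3031]
eef_rot: [[0.998, 0.068, 0.004], [0.068, -0.998, 0.002], [0.004, -0.001, -1.0]]
ft_force: [0.1, -0.3, -0.7]
grip_width: 0.0855
finger_force: 0.0
```

```bash
cat >> h.py <<'E'
psi=np.deg2rad(20.1)
nn=np.array([np.sin(.4)*np.cos(psi),np.sin(.4)*np.sin(psi),np.cos(.4)])
ex=np.array([np.cos(.4)*np.cos(psi),np.cos(.4)*np.sin(psi),-np.sin(.4)]);ey=np.cross(nn,ex)
Cp=np.array([.5376,.3796,.0654])-.00195*ey+.0009*ex+.002*nn
Rt=np.c_[ex,-ey,-nn]
def tank(off): return Cp+.032*ex+(-.026+.181+off)*nn
E
python3 - <<'E'
from h import *
print(Cp,tank(0),tank(.07))
togo(tank(.07),Rt)
im=robot.snapshot("scene");cv2.imwrite("pics/scene5.png",im)
b=(338,225,392,276);h=hsv(up(im,b));c=big((h[...,1]<70)&(h[...,2]>100)&(h[...,2]<256),b)
# yellow silhouette of placed bottle
y=big((h[...,1]>120)&(h[...,0]>15)&(h[...,0]<40)&(h[...,2]>70),b)
a=np.deg2rad(3.9);X=np.array([np.cos(a),np.sin(a)]);Y=np.array([-X[1],X[0]])
for z in(.034,):
    Q=ray("scene",y[0],z)[:,:2]*1000-[541.5,149.1];print("yellow u,v range",(Q@X).min(),(Q@X).max(),(Q@Y).min(),(Q@Y).max())
E
```

```text
[0.5398 0.3783 0.0669] [0.6241 0.4092 0.1972] [0.6497 0.4186 0.2617]
t 10.5 pos [0.5308 0.1483 0.3031] shift mm [ 136.951  -261.4307   42.4634] rot [-0.0572 -0.402  -0.2784] grip 0.08553548141325577 F [ 0.1136 -0.3328 -0.6807] 0.0
yellow u,v range -62.77853995355318 60.62432944672679 -26.902914684531016 31.043884928175824
```

Call:
drive_tool(increments=[[[17,-32.7,5,0,0,0],[17,-32.7,5,0,0,0],[17,-32.7,5,0,0,0],[17,-32.7,5,0,0,0],[17,-32.7,5,0,0,0],[17,-32.7,5,0,0,0],[17,-32.7,5,0,0,0],[17,-32.5,5,0,0,0],[0,0,0,0,0,0]]])

```text
t: 11.45
tcp_pos: [0.647, 0.4231, 0.2572]
eef_rot: [[0.997, 0.073, -0.002], [0.073, -0.997, 0.001], [-0.002, -0.001, -1.0]]
ft_force: [-0.8, 0.6, -0.1]
grip_width: 0.0857
finger_force: 0.0
```

Call:
drive_tool(increments=[[[0,0,0,-0.0095,-0.067,-0.0464],[0,0,0,-0.0095,-0.067,-0.0464],[0,0,0,-0.0095,-0.067,-0.0464],[0,0,0,-0.0095,-0.067,-0.0464],[0,0,0,-0.0095,-0.067,-0.0464],[0,0,0,-0.0095,-0.067,-0.0464],[0,0,0,0,0,0],[0,0,0,0,0,0]]])

```text
t: 12.25
tcp_pos: [0.6478, 0.418, 0.2589]
eef_rot: [[0.864, 0.342, -0.369], [0.315, -0.94, -0.135], [-0.393, 0.0, -0.919]]
ft_force: [-0.8, -0.4, 0.6]
grip_width: 0.0853
finger_force: 0.0
```

Run:
```python
from h import *
togo(tank(0),Rt)
im=robot.snapshot("scene");cv2.imwrite("pics/scene6.png",im)
b=(338,225,392,276);a=np.vstack([0])
A=cv2.resize(im[218:282,330:396],None,fx=6,fy=6,interpolation=cv2.INTER_CUBIC)
C=cv2.resize(im[220:316,402:501],None,fx=4,fy=4,interpolation=cv2.INTER_CUBIC)
cv2.imwrite("pics/c6.png",np.hstack([A,C]))
```

```text
t 12.25 pos [0.6478 0.418  0.2589] shift mm [ 1.0041  0.1167 66.663 ] rot [-0.0001  0.004  -0.0015] grip 0.08527010012199465 F [-0.7631 -0.4169  0.6477] 0.0
```

View pics/c6.png

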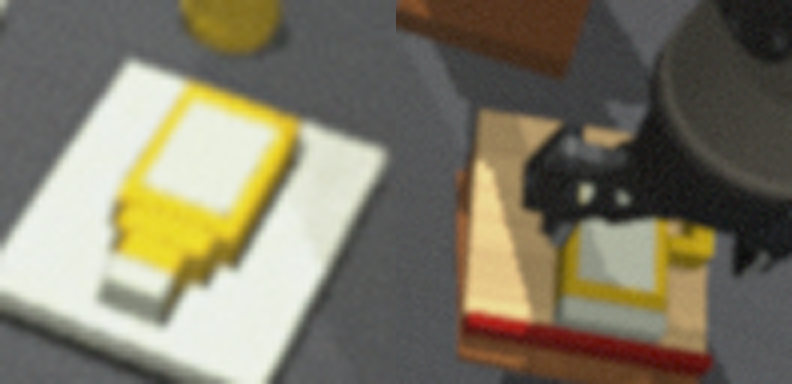

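The bottle sits flat in its nest, at crop (190,200). The fingers straddle the tankard, at crop (610,260). Descend along the slope normal.

Call:
drive_tool(increments=[[[0.2,0,10,0,0.001,0],[0.2,0,10,0,0.001,0],[0.2,0,10,0,0.001,0],[0.2,0,10,0,0.001,0],[0.2,0,10,0,0,0],[0,0,8,0,0,0],[0,0,5,0,0,0],[0,0,3,0,0,0],[0,0,0,0,0,0],[0,0,0,0,0,0]]])

```text
t: 13.3
tcp_pos: [0.6247, 0.4098, 0.1991]
eef_rot: [[0.865, 0.344, -0.366], [0.317, -0.939, -0.134], [-0.39, -0.0, -0.921]]
ft_force: [0.4, -0.7, -0.3]
grip_width: 0.0854
finger_force: 0.0
```

Call:
drive_tool(increments=[[[0,0,0,0,0,0],[0,0,0,0,0,0],[0,0,0,0,0,0],[0,0,0,0,0,0],[0,0,0,0,0,0],[0,0,0,0,0,0],[0,0,0,0,0,0],[0,0,0,0,0,0]]], hand=-1)

```text
t: 14.1
tcp_pos: [0.6248, 0.4098, 0.1995]
eef_rot: [[0.865, 0.344, -0.365], [0.317, -0.939, -0.133], [-0.389, -0.0, -0.921]]
ft_force: [1.6, 0.6, 4.7]
grip_width: 0.0545
finger_force: 64.1
```

Run:
```python
from h import *
togo(tank(0),Rt)
```

```text
t 14.1 pos [0.6248 0.4098 0.1995] shift mm [0.0875 0.3531 2.427 ] rot [-0.0003 -0.0004  0.0002] grip 0.05446861103900181 F [1.6488 0.65   4.7017] 64.08683527261019
```

Call:
drive_tool(increments=[[[0,0,-3,0,0,0],[0,0,-7,0,0,0],[0,0,-12,0,0,0],[0,0,-16,0,0,0],[0,0,-16,0,0,0],[0,0,-16,0,0,0],[0,0,-16,0,0,0],[0,0,-10,0,0,0],[0,0,0,0,0,0]]])

```text
t: 15.0
tcp_pos: [0.6604, 0.4228, 0.289]
eef_rot: [[0.866, 0.344, -0.364], [0.317, -0.939, -0.133], [-0.388, -0.001, -0.922]]
ft_force: [0.3, 0.1, -0.3]
grip_width: 0.0544
finger_force: 63.4
```

Run:
```python
from h import *
s=robot.read_state();R=down(np.deg2rad(10.25))
togo(s["tcp_pos"],R)
print(R.T@(np.array([.5657,-.0399,.285])-s["tcp_pos"])*1000)
```

```text
t 15.0 pos [0.6604 0.4228 0.289 ] shift mm [0. 0. 0.] rot [0.0334 0.3973 0.1696] grip 0.05441918799827618 F [ 0.2688  0.0792 -0.2833] 63.43292908743024
[-175.4912  438.4929    4.0497]
```

Call:
drive_tool(increments=[[[0,0,0,0.0056,0.0662,0.0283],[0,0,0,0.0056,0.0662,0.0283],[0,0,0,0.0056,0.0662,0.0283],[0,0,0,0.0056,0.0662,0.0283],[0,0,0,0.0056,0.0662,0.0283],[0,0,0,0.0056,0.0662,0.0283],[0,0,0,0,0,0]]])

```text
t: 15.7
tcp_pos: [0.6588, 0.4226, 0.287]
eef_rot: [[0.984, 0.178, -0.002], [0.178, -0.984, -0.001], [-0.002, 0.001, -1.0]]
ft_force: [-1.0, 0.5, -0.5]
grip_width: 0.0546
finger_force: 63.4
```

Call:
drive_tool(increments=[[[-6,15,0,0,0,0],[-13,33,0,0,0,0],[-13,33,0,0,0,0],[-13,33,0,0,0,0],[-13,33,0,0,0,0],[-13,33,0,0,0,0],[-13,33,0,0,0,0],[-13,33,0,0,0,0],[-13,33,0,0,0,0],[-13,33,0,0,0,0]]])

```text
t: 16.7
tcp_pos: [0.5936, 0.0923, 0.2876]
eef_rot: [[0.984, 0.179, -0.005], [0.179, -0.984, -0.001], [-0.005, 0.0, -1.0]]
ft_force: [0.5, -0.2, -0.3]
grip_width: 0.0543
finger_force: 63.4
```

Call:
drive_tool(increments=[[[-13,33,0,0,0,0],[-13,33,0,0,0,0],[-13,33,0,0,0,0],[-13,27,0,0,0,0],[0,0,15,0,0,0],[0,0,20,0,0,0],[0,0,20,0,0,0],[0,0,10,0,0,0],[0,0,0,0,0,0],[0,0,0,0,0,0]]])

```text
t: 17.7
tcp_pos: [0.5655, -0.0396, 0.2234]
eef_rot: [[0.984, 0.178, -0.003], [0.178, -0.984, -0.001], [-0.003, 0.001, -1.0]]
ft_force: [1.0, -0.9, -1.1]
grip_width: 0.054
finger_force: 63.4
```

Run:
```python
from h import *
togo([.5657,-.0399,.205],down(np.deg2rad(10.25)))
im=robot.snapshot("scene");cv2.imwrite("pics/scene7.png",im)
st=robot.read_state();T=st["eef_rot"];p=st["tcp_pos"]
a=np.arctan2(T[1,0],T[0,0])
def P(c,a,z,pts):
    X=np.array([np.cos(a),np.sin(a)]);Y=np.array([-X[1],X[0]]);return np.array([[*(c+(x*X+y*Y)/1000),z] for x,y in pts])
body=[(-50,-28),(50,-28),(50,28),(0,28),(0,52),(-40,52),(-40,28),(-50,28)]
pock=[(-52.5,-30.5),(52.5,-30.5),(52.5,30.5),(2.5,30.5),(2.5,54.5),(-42.5,54.5),(-42.5,30.5),(-52.5,30.5)]
q=proj("scene",[.56,-.04,.03])[0].astype(int);o=np.array([q[0]-36,q[1]-27]);F=11
cr=cv2.resize(im[o[1]:o[1]+54,o[0]:o[0]+72],None,fx=F,fy=F,interpolation=cv2.INTER_CUBIC)
dr=lambda Q,col:cv2.polylines(cr,[((proj("scene",Q)-o+.5)*F).astype(np.int32)],True,col,1)
bo=p[:2]-.022*T[:2,0];zu=p[2]-.183;print("zu",zu)
dr(P(bo,a,zu,body),(255,0,0));dr(P(bo,a,zu+.026,body),(255,0,255))
dr(P(np.array([.544,-.0438]),np.deg2rad(10.25),.018,pock),(0,255,0))
cv2.imwrite("pics/c7.png",cr)
```

```text
t 17.7 pos [ 0.5655 -0.0396  0.2234] shift mm [ 0.1658  0.3204 18.3973] rot [0.0007 0.003  0.0005] grip 0.05402472616426914 F [ 0.9696 -0.9088 -1.1206] 63.3761321939528
zu 0.04076247150553852
```

View pics/c7.png

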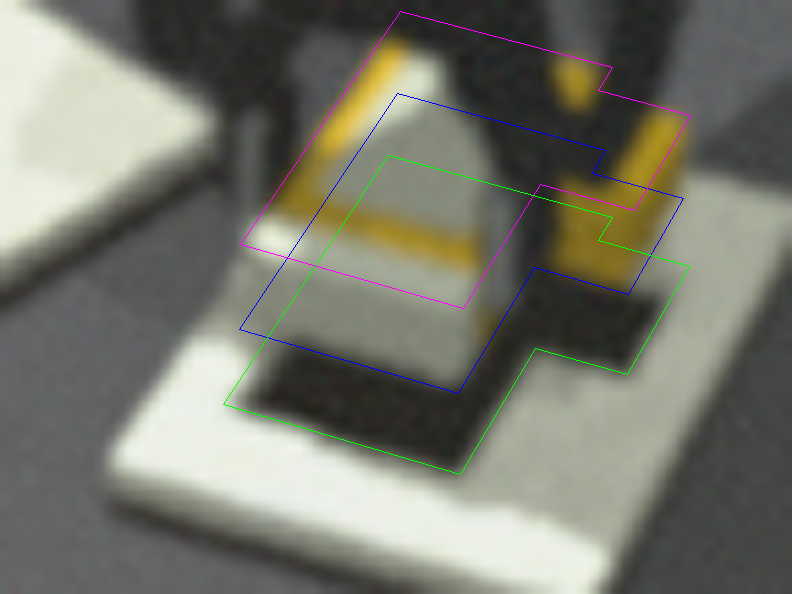

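The tankard looks level over its pocket. Its foam face is at crop (250–470, 300–380), with the dark pocket showing just in front. Next I lower it to just above the rim and measure.

Call:
drive_tool(increments=[[[0,0.1,6,0,0.001,0],[0,0.1,6,0,0.001,0],[0,0.1,5,0,0.001,0],[0,0,0,0,0,0],[0,0,0,0,0,0]]])

```text
t: 18.25
tcp_pos: [0.5653, -0.0399, 0.2059]
eef_rot: [[0.984, 0.178, 0.0], [0.178, -0.984, -0.001], [0.0, 0.001, -1.0]]
ft_force: [-0.5, 0.2, -0.9]
grip_width: 0.0542
finger_force: 63.4
```

```bash
cat > prof.py <<'E'
from h import *
img=robot.snapshot("scene");cv2.imwrite("pics/scene8.png",img)
im=cv2.cvtColor(img,cv2.COLOR_BGR2GRAY).astype(np.float32)
st=robot.read_state();T=st["eef_rot"];p=st["tcp_pos"]
togo([.5657,-.0399,.195],down(np.deg2rad(10.25)))
a=np.arctan2(T[1,0],T[0,0]);X=np.array([np.cos(a),np.sin(a)]);Y=np.array([-X[1],X[0]]);bo=p[:2]-.022*X;zu=p[2]-.183
def prof(us,vs,z):
    P=np.array([[*(bo+(u*X+v*Y)/1000),z] for u,v in zip(us,vs)]);uv=proj("scene",P).astype(np.float32)
    return cv2.remap(im,uv[:,:1].copy(),uv[:,1:].copy(),cv2.INTER_CUBIC).ravel().astype(int)
print("zu",zu,"bo",bo)
v=np.r_[np.arange(-40,-19,2.),np.arange(18,41,2.)];print("v   ",v.astype(int))
for z in(.006,.010,.014):print("face",z,prof(50+0*v,v,zu+z))
for u in(46,48,50,52):print("rim u",u,prof(u+0*v,v,.018))
u=np.arange(34,66,2.);print("u",u.astype(int))
for y in(-14,0,14):print("along v",y,prof(u,y+0*u,.018))
z=np.arange(-10,34,2.);print("z",z.astype(int))
for y in(-14,0,14):print("face v",y,[int(prof([50],[y],zu+k/1000)[0]) for k in z])
v=np.arange(36,66,2.);print("v",v.astype(int))
for u in(-10,-15,-20):print("handle side rim u",u,prof(u+0*v,v,.018))
E
python3 prof.py
```

```text
t 18.3 pos [ 0.5654 -0.04    0.2061] shift mm [ 0.3128 -0.0191 11.065 ] rot [ 0.0009 -0.0005  0.0002] grip 0.054751773716570584 F [ 1.193   0.7493 -0.6705] 63.37462853640318
zu 0.023064834785857802 bo [ 0.5437 -0.0439]
v    [-40 -38 -36 -34 -32 -30 -28 -26 -24 -22 -20  18  20  22  24  26  28  30
  32  34  36  38  40]
face 0.006 [210 228 234 237 237 235 220 190 153 127 124 123 124 122 121 114  97  66
  56  88 124 157 171]
face 0.01 [148 179 201 214 222 219 203 179 149 130 131 128 131 133 133 126 112  91
  62  63 103 141 164]
face 0.014 [107 133 156 168 174 174 164 153 142 133 130 129 130 131 130 126 117 102
  75  55  70 108 146]
rim u 46 [238 238 237 237 228 201 155 105  72  54  50  51  53  51  46  38  53  92
 127 154 164 164 167]
rim u 48 [238 237 237 236 226 200 151 104  74  54  49  45  42  43  42  41  55  90
 128 155 165 165 166]
rim u 50 [238 237 236 235 230 203 159 122  88  69  68  54  51  53  51  51  61  93
 132 158 167 167 165]
rim u 52 [238 237 236 236 231 214 184 146 117 107 108  82  79  76  73  72  82 107
 136 157 167 168 166]
u [34 36 38 40 42 44 46 48 50 52 54 56 58 60 62 
[... 274 characters left out ...]
  8  10  12  14  16  18  20  22  24
  26  28  30  32]
face v -14 [183, 140, 91, 60, 49, 63, 89, 114, 126, 133, 133, 133, 134, 135, 136, 139, 145, 158, 176, 197, 208, 210]
face v 0 [136, 94, 66, 44, 44, 62, 88, 106, 120, 126, 129, 129, 128, 128, 130, 133, 138, 145, 156, 164, 167, 163]
face v 14 [122, 96, 64, 45, 46, 65, 91, 114, 124, 130, 130, 130, 129, 128, 130, 134, 138, 146, 155, 163, 166, 167]
v [36 38 40 42 44 46 48 50 52 54 56 58 60 62 64]
handle side rim u -10 [ 93  93  94  95  95  88  75  56  61  93 131 161 170 171 170]
handle side rim u -15 [106 107 108 110 110 103  86  66  61  87 128 156 169 171 169]
handle side rim u -20 [106 106 108 110 109 102  85  62  61  91 130 157 166 165 166]
```

Call:
drive_tool(increments=[[[0.8,0.9,0,0,0,0],[0.8,0.9,0,0,0,0],[0,0,1.5,0,0,0],[0,0,1.5,0,0,0],[0,0,1,0,0,0],[0,0,1,0,0,0],[0,0,1,0,0,0],[0,0,0,0,0,0]]])

```text
t: 19.1
tcp_pos: [0.5674, -0.0414, 0.2017]
eef_rot: [[0.984, 0.178, 0.002], [0.178, -0.984, -0.001], [0.001, 0.001, -1.0]]
ft_force: [-11.0, 1.7, 35.9]
grip_width: 0.0545
finger_force: 67.4
```

Call:
drive_tool(increments=[[[0,0,1,0,0,0],[0,0,1,0,0,0],[0,0,1,0,0,0],[0,0,0,0,0,0]]])

```text
t: 19.5
tcp_pos: [0.5681, -0.0416, 0.2]
eef_rot: [[0.984, 0.177, 0.004], [0.177, -0.984, -0.001], [0.003, 0.002, -1.0]]
ft_force: [-14.5, 1.8, 55.7]
grip_width: 0.0543
finger_force: 72.8
```

Run:
```python
from h import *
s=robot.read_state();T=s["eef_rot"]
print("F tool",T.T@s["ft_force"],"M tool",T.T@s["wrist_torque"],"Mworld",s["wrist_torque"])
```

```text
F tool [-13.7726  -4.2301 -55.7614] M tool [-0.5439 -3.0898  0.5478] Mworld [-1.0814  2.9437 -0.5548]
```

Call:
drive_tool(increments=[[[0,0,-3,0,0,0],[0,0,-3,0,0,0],[0,0,-3,0,0,0],[0,0,0,0,0,0],[0,0,0,0,0,0]]])

```text
t: 20.0
tcp_pos: [0.5672, -0.0415, 0.2059]
eef_rot: [[0.984, 0.178, 0.0], [0.178, -0.984, -0.001], [0.0, 0.001, -1.0]]
ft_force: [0.5, 0.1, -0.9]
grip_width: 0.0542
finger_force: 66.0
```

```bash
python3 prof.py
python3 - <<'E'
from h import *
s=robot.read_state();T=s["eef_rot"]
print("F tool",T.T@s["ft_force"],"M tool",T.T@s["wrist_torque"])
E
```

```text
t 20.05 pos [ 0.5672 -0.0415  0.2058] shift mm [-1.1512 -1.8062 10.7925] rot [ 0.0009 -0.0002  0.0002] grip 0.05460090019416027 F [-0.182   0.0618 -1.0593] 65.96182973007672
zu 0.02279432800976669 bo [ 0.5455 -0.0454]
v    [-40 -38 -36 -34 -32 -30 -28 -26 -24 -22 -20  18  20  22  24  26  28  30
  32  34  36  38  40]
face 0.006 [181 217 238 240 239 234 213 182 155 131 118 119 120 120 118 108  85  59
  41  55  91 130 160]
face 0.01 [127 162 201 221 225 221 200 171 147 131 129 130 129 128 130 123 106  81
  53  44  65 103 143]
face 0.014 [ 94 110 141 167 181 181 169 150 137 130 130 128 128 128 127 125 114  96
  73  46  44  73 116]
rim u 46 [236 237 237 238 237 219 185 135  90  66  52  50  51  50  44  41  44  63
  93 129 157 163 165]
rim u 48 [237 237 237 238 236 228 194 145 109  81  64  52  50  50  48  47  53  67
  93 131 159 163 164]
rim u 50 [236 238 237 237 237 232 206 170 135 105  95  71  70  73  68  66  68  82
 108 138 158 164 164]
rim u 52 [237 238 238 237 237 232 221 195 165 150 144 100 102 102  99  99  95 101
 121 145 162 165 166]
u [34 36 38 40 42 44 46 48 50 52 54 56 58 60 62 6
[... 340 characters left out ...]
08, 176, 128, 87, 53, 47, 60, 87, 106, 123, 128, 131, 131, 132, 132, 130, 132, 140, 155, 175, 197, 209]
face v 0 [150, 116, 88, 57, 43, 49, 73, 96, 117, 124, 129, 128, 130, 130, 130, 131, 133, 141, 151, 161, 167, 166]
face v 14 [143, 122, 87, 59, 47, 58, 79, 104, 118, 126, 127, 129, 130, 131, 132, 132, 138, 145, 155, 163, 165, 164]
v [36 38 40 42 44 46 48 50 52 54 56 58 60 62 64]
handle side rim u -10 [ 92  94  94  93  97  93  81  63  47  57  97 138 163 170 171]
handle side rim u -15 [107 104 105 108 109 101  87  64  51  55  93 139 161 170 169]
handle side rim u -20 [106 107 106 106 107  98  82  65  47  54  94 131 160 170 169]
F tool [-0.1683 -0.0942  1.0592] M tool [-0.0151  0.0809  0.0328]
```

```bash
cat > pitch.py <<'E'
from h import *
import sys
img=cv2.imread(sys.argv[1]) if len(sys.argv)>1 else robot.snapshot("scene")
st=robot.read_state();T=st["eef_rot"];p=st["tcp_pos"]
if len(sys.argv)>2: p=np.array(eval(sys.argv[2]))
a=np.arctan2(T[1,0],T[0,0]);X=np.array([np.cos(a),np.sin(a)]);Y=np.array([-X[1],X[0]]);bo=p[:2]-.022*X;zu=p[2]-.183
def pr(P):
    uv=proj("scene",np.array([[*(bo+(u*X+v*Y)/1000),zu+z/1000] for u,v,z in P])).astype(np.float32)
    s=cv2.remap(img,uv[:,:1].copy(),uv[:,1:].copy(),cv2.INTER_CUBIC)[:,0].astype(int)
    return s[:,2]  # red channel
z=np.arange(-14,40,2.);print("z",z.astype(int))
for u,v in((50,-20),(50,0),(50,20),(0,38),(0,44),(-8,52),(-20,52),(-32,52)):print((u,v),pr([(u,v,k) for k in z]))
E
python3 pitch.py pics/scene7.png "[.5655,-.0396,.2236]"; python3 pitch.py
python3 - <<'E'
from h import *
im=robot.snapshot("scene");q=proj("scene",[.55,-.03,.03])[0].astype(int);o=np.array([q[0]-33,q[1]-25])
cv2.imwrite("pics/c8.png",cv2.resize(im[o[1]:o[1]+50,o[0]:o[0]+66],None,fx=12,fy=12,interpolation=cv2.INTER_CUBIC))
E
```

```text
z [-14 -12 -10  -8  -6  -4  -2   0   2   4   6   8  10  12  14  16  18  20
  22  24  26  28  30  32  34  36  38]
(50, -20) [ 71  84  90  99 108 114 117 120 123 124 126 129 131 132 132 132 134 135
 151 174 205 226 235 224 203 170 135]
(50, 0) [ 41  41  41  41  42  40  47  63  86 102 119 127 130 129 128 128 130 131
 136 143 154 161 163 161 159 154 148]
(50, 20) [ 39  39  39  39  37  41  50  67  89 103 121 130 131 128 128 129 130 133
 138 145 156 165 165 161 158 159 164]
(0, 38) [ 38  38  38  40  39  40  48  68  89 111 120 127 127 125 126 129 131 131
 135 132 123 101  77  55  43  42  40]
(0, 44) [ 43  41  39  37  35  41  52  72  94 112 126 128 131 131 128 126 128 132
 136 139 132 120  96  73  54  43  40]
(-8, 52) [ 35  39  42  57  77 101 115 124 123 122 120 118 115 113 115 117 117 120
 126 135 145 152 159 163 166 167 167]
(-20, 52) [101 116 128 132 137 138 137 133 129 127 131 127 121 117 116 117 121 125
 130 138 147 156 158 166 172 172 161]
(-32, 52) [151 155 155 156 155 155 154 153 148 141 133 127 123 122 122 118 115 121
 131 138 142 142 136 122 109 100 100]
z [-14 -12 -10  -8  -6  -4 
[... 345 characters left out ...]
45 120  89  60  51  61  84 104 117 126 129 127 128 131 132 134
 137 145 155 162 165 163 159 156 158]
(0, 38) [142 135 119 103  78  59  54  67  87 108 122 127 124 124 125 126 127 130
 129 125 112  92  70  50  38  37  44]
(0, 44) [151 142 124 100  74  55  54  72  97 116 126 131 131 128 128 131 133 135
 139 135 126 108  91  78  65  56  45]
(-8, 52) [108  82  59  50  49  55  61  71  80  90  97 103 108 111 114 116 119 124
 130 141 147 158 165 167 168 171 171]
(-20, 52) [ 77  65  56  52  50  52  61  72  87 100 108 112 111 111 113 117 125 131
 139 147 154 160 165 169 170 169 167]
(-32, 52) [ 75  70  70  80  94 109 119 124 125 127 125 123 121 122 124 129 135 142
 147 158 168 170 161 146 123 105  96]
```

Call:
drive_tool(increments=[[[-0.4,-0.8,0,0,0,0],[-0.4,-0.8,0,0,0,0],[0,0,1,0,0,0],[0,0,1,0,0,0],[0,0,1,0,0,0],[0,0,0,0,0,0]]])

```text
t: 20.75
tcp_pos: [0.5661, -0.04, 0.2029]
eef_rot: [[0.984, 0.178, 0.001], [0.178, -0.984, -0.001], [0.0, 0.001, -1.0]]
ft_force: [0.5, -0.7, -1.0]
grip_width: 0.0543
finger_force: 66.0
```

Call:
drive_tool(increments=[[[0,0,0.7,0,0,0],[0,0,0.7,0,0,0],[0,0,0.6,0,0,0],[0,0,0,0,0,0]]])

```text
t: 21.15
tcp_pos: [0.5663, -0.04, 0.2012]
eef_rot: [[0.984, 0.178, 0.001], [0.178, -0.984, -0.001], [0.001, 0.001, -1.0]]
ft_force: [0.4, 0.3, 3.5]
grip_width: 0.0543
finger_force: 66.4
```

Call:
drive_tool(increments=[[[0,0,0.4,0,0,0],[0,0,0,0,0,0],[0,0,0,0,0,0]]])

```text
t: 21.45
tcp_pos: [0.5664, -0.04, 0.2009]
eef_rot: [[0.984, 0.178, 0.001], [0.178, -0.984, -0.001], [0.001, 0.001, -1.0]]
ft_force: [0.8, 0.2, 5.7]
grip_width: 0.0547
finger_force: 66.7
```

```bash
cat > ft.py <<'E'
from h import *
s=robot.read_state();T=s["eef_rot"];F=T.T@s["ft_force"];M=T.T@s["wrist_torque"]
d=.183
rx=(d*F[0]-M[1])/F[2];ry=(M[0]+d*F[1])/F[2]
print(s["tcp_pos"],"F",F,"M",M,"contact box u",22+rx*1000,"v",-ry*1000)
E
python3 ft.py; python3 pitch.py; python3 prof.py
```

```text
[ 0.5664 -0.04    0.2009] F [ 0.8457  0.0021 -5.7121] M [ 0.2122 -0.2013  0.0485] contact box u -40.34062687034178 v 37.21092206709006
z [-14 -12 -10  -8  -6  -4  -2   0   2   4   6   8  10  12  14  16  18  20
  22  24  26  28  30  32  34  36  38]
(50, -20) [236 237 237 234 213 180 130  87  71  77  98 116 126 129 128 130 130 129
 138 156 182 211 227 227 209 183 150]
(50, 0) [228 216 195 177 150 127  93  71  75  93 111 125 127 130 130 128 127 128
 133 140 151 161 164 166 165 166 163]
(50, 20) [214 193 173 164 147 129 102  83  85 102 118 128 127 128 129 129 129 128
 136 146 157 163 165 164 160 162 165]
(0, 38) [140 140 139 133 123 101  82  76  86 102 118 124 129 130 131 131 131 129
 127 120 109  90  68  51  41  43  42]
(0, 44) [155 155 149 143 124 104  82  73  83 103 115 125 128 129 127 127 127 132
 133 130 120 106  88  67  52  42  42]
(-8, 52) [163 153 134 109  88  80  75  76  77  81  90  98 101 107 113 116 117 121
 128 135 146 155 165 171 170 169 169]
(-20, 52) [138 124 115 101  93  78  71  72  78  85  93  99 105 109 115 120 123 129
 133 141 150 157 163 167 171 173 170]
(-32, 52) [13
[... 1486 characters left out ...]
0  12  14  16  18  20  22  24
  26  28  30  32]
face v -14 [235, 222, 204, 168, 133, 93, 74, 81, 101, 118, 129, 128, 129, 130, 130, 131, 132, 146, 166, 185, 199, 204]
face v 0 [197, 177, 148, 125, 90, 71, 76, 93, 107, 121, 127, 129, 127, 127, 128, 129, 134, 141, 151, 160, 163, 165]
face v 14 [181, 161, 150, 123, 98, 80, 80, 97, 116, 125, 130, 129, 129, 129, 127, 131, 138, 147, 155, 163, 168, 168]
v [36 38 40 42 44 46 48 50 52 54 56 58 60 62 64]
handle side rim u -10 [106 107 107 106 107 104  99  81  70  86 127 161 171 172 171]
handle side rim u -15 [106 104 106 106 105 104  92  76  64  86 128 155 169 170 171]
handle side rim u -20 [107 108 108 104 103  98  87  72  65  85 124 156 167 168 166]
```

Call:
drive_tool(increments=[[[0,0,-2,0,0,0],[0,0,-3,0,0,0],[1.9,-0.3,0,0,0,0],[1.9,-0.3,0,0,0,0],[0,0,1.5,0,0,0],[0,0,1.5,0,0,0],[0,0,1,0,0,0],[0,0,0,0,0,0]]])

```text
t: 22.35
tcp_pos: [0.5697, -0.0388, 0.2013]
eef_rot: [[0.984, 0.178, 0.0], [0.178, -0.984, -0.001], [0.0, 0.001, -1.0]]
ft_force: [0.8, 0.5, -0.9]
grip_width: 0.0545
finger_force: 65.9
```

```bash
python3 ft.py; python3 prof.py | grep -E "rim u 48|^u|along|^zu|^v|face 0.01"
```

```text
[ 0.5697 -0.0388  0.2013] F [ 0.8647 -0.3659  0.9363] M [0.0288 0.0344 0.0017] contact box u 154.30177354528567 v 40.73910004541602
zu 0.018489952398994508 bo [ 0.5481 -0.0427]
v    [-40 -38 -36 -34 -32 -30 -28 -26 -24 -22 -20  18  20  22  24  26  28  30
face 0.01 [222 234 236 235 235 234 215 178 147 133 126 128 128 128 127 122 102  75
face 0.014 [167 196 210 211 210 215 203 177 149 136 131 130 130 130 130 125 114  88
rim u 48 [237 237 237 238 230 207 179 149 126 121 124 108 109 103  91  86  92 114
u [34 36 38 40 42 44 46 48 50 52 54 56 58 60 62 64]
along v -14 [129 129 130 124 114 104 104 125 161 198 231 237 239 238 237 237]
along v 0 [131 129 126 125 119 109 100 101 117 142 160 176 187 207 223 234]
along v 14 [129 131 129 126 121 113 103 103 118 137 157 166 183 202 221 230]
v [36 38 40 42 44 46 48 50 52 54 56 58 60 62 64]
```

Call:
drive_tool(increments=[[[0,0,0.6,0,0,0],[0,0,0.6,0,0,0],[0,0,0,0,0,0]]])

```text
t: 22.7
tcp_pos: [0.5698, -0.0388, 0.2004]
eef_rot: [[0.984, 0.178, 0.001], [0.178, -0.984, -0.001], [0.0, 0.001, -1.0]]
ft_force: [-1.0, -0.6, -0.7]
grip_width: 0.0544
finger_force: 65.9
```

```bash
python3 ft.py
```

```text
[ 0.5698 -0.0388  0.2004] F [-1.085   0.4592  0.7436] M [-0.0071  0.0727 -0.006 ] contact box u -342.75850490201583 v -103.48449696337175
```

Call:
drive_tool(increments=[[[0,0,0.7,0,0,0],[0,0,0.7,0,0,0],[0,0,0.6,0,0,0],[0,0,0,0,0,0]]])

```text
t: 23.1
tcp_pos: [0.5698, -0.0388, 0.1983]
eef_rot: [[0.984, 0.178, 0.001], [0.178, -0.984, -0.001], [0.0, 0.001, -1.0]]
ft_force: [0.0, 0.1, 0.2]
grip_width: 0.0547
finger_force: 65.9
```

```bash
python3 ft.py
```

```text
[ 0.5698 -0.0388  0.1983] F [ 0.04   -0.0909 -0.157 ] M [ 0.0009  0.0813 -0.0035] contact box u 493.411062146519 v -100.4202162162248
```

Call:
drive_tool(increments=[[[0,0,0.7,0,0,0],[0,0,0.7,0,0,0],[0,0,0.6,0,0,0],[0,0,0,0,0,0]]])

```text
t: 23.5
tcp_pos: [0.5698, -0.0388, 0.1964]
eef_rot: [[0.984, 0.178, 0.001], [0.178, -0.984, -0.001], [0.0, 0.001, -1.0]]
ft_force: [-0.5, 0.1, -2.2]
grip_width: 0.0545
finger_force: 65.9
```

```bash
python3 ft.py
```

```text
[ 0.5698 -0.0388  0.1964] F [-0.5195 -0.1959  2.1932] M [0.0019 0.0304 0.0319] contact box u -35.22926094955831 v 15.495288391207785
```

It has gone in freely. Continue down.

Call:
drive_tool(increments=[[[0,0,0.8,0,0,0],[0,0,0.8,0,0,0],[0,0,0.7,0,0,0],[0,0,0,0,0,0]]])

```text
t: 23.9
tcp_pos: [0.5698, -0.0388, 0.194]
eef_rot: [[0.984, 0.178, 0.001], [0.178, -0.984, -0.001], [0.0, 0.001, -1.0]]
ft_force: [0.0, 0.2, -0.8]
grip_width: 0.0542
finger_force: 65.9
```

```bash
python3 ft.py
```

```text
[ 0.5698 -0.0388  0.194 ] F [ 0.0482 -0.2072  0.7967] M [0.016  0.0537 0.0079] contact box u -34.36349420731517 v 27.466458455004545
```

Call:
drive_tool(increments=[[[0,0,0.7,0,0,0],[0,0,0.7,0,0,0],[0,0,0.6,0,0,0],[0,0,0,0,0,0]]])

```text
t: 24.3
tcp_pos: [0.57, -0.0387, 0.1925]
eef_rot: [[0.984, 0.178, 0.001], [0.178, -0.984, -0.001], [0.001, 0.001, -1.0]]
ft_force: [-1.5, 0.3, 6.7]
grip_width: 0.0544
finger_force: 66.5
```

```bash
python3 ft.py
```

```text
[ 0.57   -0.0387  0.1925] F [-1.4558 -0.532  -6.6528] M [ 0.2848 -0.3926 -0.0114] contact box u 3.0373575656375245 v 28.18119649644678
```

Call:
drive_tool(increments=[[[0,0,0.5,0,0,0],[0,0,0.5,0,0,0],[0,0,0.4,0,0,0],[0,0,0,0,0,0]]])

```text
t: 24.7
tcp_pos: [0.57, -0.0388, 0.1922]
eef_rot: [[0.984, 0.178, 0.001], [0.178, -0.984, -0.001], [0.001, 0.001, -1.0]]
ft_force: [-8.7, -0.8, 29.2]
grip_width: 0.0543
finger_force: 68.7
```

```bash
python3 ft.py
```

```text
[ 0.57   -0.0388  0.1922] F [ -8.6603  -0.7133 -29.2512] M [ 1.2318 -1.9697 -0.1959] contact box u 8.843402371063934 v 37.64750788539909
```

Call:
drive_tool(increments=[[[0,0,-0.7,0,0,0],[0,0,-0.4,0,0,0],[0,0,0,0,0,0]]])

```text
t: 25.0
tcp_pos: [0.57, -0.0388, 0.1924]
eef_rot: [[0.984, 0.178, 0.001], [0.178, -0.984, -0.001], [0.001, 0.001, -1.0]]
ft_force: [-3.0, -0.4, 10.1]
grip_width: 0.0542
finger_force: 67.0
```

Call:
drive_tool(increments=[[[0,0,0,0,0,0],[0,0,0,0,0,0],[0,0,0,0,0,0],[0,0,0,0,0,0]]], hand=1)

```text
t: 25.4
tcp_pos: [0.5698, -0.0388, 0.1918]
eef_rot: [[0.984, 0.178, 0.001], [0.178, -0.984, -0.001], [0.0, 0.001, -1.0]]
ft_force: [-0.7, -0.2, 0.6]
grip_width: 0.0852
finger_force: 0.0
```

Call:
drive_tool(increments=[[[0,0,-5,0,0,0],[0,0,-15,0,0,0],[0,0,-30,0,0,0],[0,0,-40,0,0,0],[0,0,-40,0,0,0],[0,0,-20,0,0,0],[0,0,0,0,0,0]]])

```text
t: 26.1
tcp_pos: [0.5704, -0.0387, 0.3464]
eef_rot: [[0.984, 0.178, 0.007], [0.178, -0.984, -0.001], [0.007, 0.002, -1.0]]
ft_force: [-0.1, -0.5, -0.3]
grip_width: 0.0853
finger_force: 0.0
```

Call:
drive_tool(increments=[[[0,30,0,0,0,0],[0,40,0,0,0,0],[0,40,0,0,0,0],[0,40,0,0,0,0],[0,40,0,0,0,0],[0,40,0,0,0,0],[0,40,0,0,0,0],[0,30,0,0,0,0],[0,20,0,0,0,0],[0,0,0,0,0,0]]])

```text
t: 27.1
tcp_pos: [0.6258, -0.3568, 0.3417]
eef_rot: [[0.985, 0.174, -0.0], [0.174, -0.985, -0.002], [-0.001, 0.002, -1.0]]
ft_force: [-0.7, -0.0, 0.0]
grip_width: 0.0857
finger_force: 0.0
```

Run:
```python
from h import *
print(robot.read_state()["t"],robot.read_state()["tcp_pos"])
t=robot.snapshot("top");s=robot.snapshot("scene");cv2.imwrite("pics/topF.png",t);cv2.imwrite("pics/sceneF.png",s)
f=lambda im,x0,y0,w,h,k:cv2.resize(im[y0:y0+h,x0:x0+w],None,fx=k,fy=k,interpolation=cv2.INTER_CUBIC)
a=f(s,200,185,200,105,4);b=f(t,198,165,160,98,2.5);c=f(t,0,0,560,420,.7)
B=np.zeros((294,800,3),np.uint8);B[:245,:400]=b[:245,:400];B[:294,404:796]=c[:294,:392]
cv2.imwrite("pics/c9.png",cv2.resize(np.vstack([a[:,:800],B]),(800,600)) if a.shape[0]+294>600 else np.vstack([a,B]))
```

```text
27.1 [ 0.6258 -0.3568  0.3417]
```

View pics/c9.png

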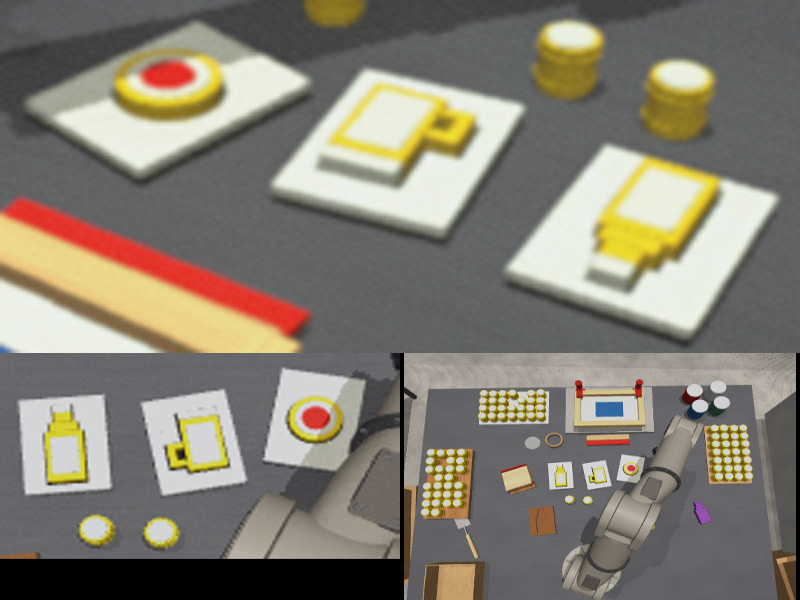

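Both boxes appear seated flat: the tankard is at (390,130) and the bottle at (650,215) in the upper crop, and the bystanders look unmoved. A quick numeric check of panel heights and bystander shifts before I hand in.

Run:
```python
from h import *
im=dict(top=cv2.imread("pics/topF.png"),scene=cv2.imread("pics/sceneF.png"))
from itertools import product
def inner(n,b):
    # white panel enclosed by yellow: child contours of yellow mask
    h=hsv(up(im[n],b));y=((h[...,1]>110)&(h[...,0]>15)&(h[...,0]<40)&(h[...,2]>90)).astype(np.uint8)
    cs,hi=cv2.findContours(y,cv2.RETR_CCOMP,cv2.CHAIN_APPROX_NONE)
    c=max([c for c,k in zip(cs,hi[0]) if k[3]>=0],key=cv2.contourArea);M=cv2.moments(c)
    f=lambda u:(u+.5)/S-.5+np.array(b[:2]);return f(c[:,0]),f(np.array([M["m10"],M["m01"]])/M["m00"])
for o,b in dict(bottle=dict(top=(205,182,244,236),scene=(340,222,388,268)),tank=dict(top=(256,180,300,236),scene=(270,200,324,236))).items():
    r={n:inner(n,b[n]) for n in b};P,e=tri(r["top"][1],r["scene"][1]);print(o,"panel tri",P,e)
    for n in b:print("  ",n,cv2.minAreaRect((ray(n,r[n][0],.034)[:,:2]*1000).astype(np.float32)))
d=cv2.absdiff(cv2.imread("pics/scene0.png"),im["scene"]).max(2)
for nm,(x,y) in dict(round=(242,209),keg0=(284,181),keg1=(342,203),keg2=(370,214),jar=(263,161),tape=(331,321),squeegee=(240,265)).items():
    print(nm,(d[y-10:y+10,x-10:x+10]>60).sum(),end="; ")
```

```text
bottle panel tri [0.5195 0.1481 0.0323] 0.0036871321167901276
   top ((518.9691162109375, 149.79629516601562), (64.10694122314453, 41.41585159301758), 3.968960762023926)
   scene ((521.1787109375, 146.8036346435547), (64.473388671875, 40.74504470825195), 3.6627936363220215)Traceback (most recent call last):
  File "<stdin>", line 11, in <module>
  File "<stdin>", line 8, in inner
ValueError: max() iterable argument is empty
```

Run:
```python
from h import *
im=dict(top=cv2.imread("pics/topF.png"),scene=cv2.imread("pics/sceneF.png"))
b=dict(top=(256,176,302,240),scene=(262,196,336,250));r={}
for n in b:
    h=hsv(up(im[n],b[n]))
    for th in(60,80,100):
        w=((h[...,1]<th)).astype(np.uint8)
        cs,_=cv2.findContours(w,cv2.RETR_LIST,cv2.CHAIN_APPROX_NONE)
        f=lambda u:(u+.5)/S-.5+np.array(b[n][:2])
        seed=proj(n,[.537,-.045,.034])[0]
        ok=[c for c in cs if cv2.pointPolygonTest(c,tuple(((seed-b[n][:2]+.5)*S).tolist()),False)>0 and 60*64<cv2.contourArea(c)<600*64]
        if ok:
            c=min(ok,key=cv2.contourArea);M=cv2.moments(c);r[n]=f(np.array([M["m10"],M["m01"]])/M["m00"])
            print(n,th,cv2.contourArea(c)/64,cv2.minAreaRect((ray(n,f(c[:,0]),.034)[:,:2]*1000).astype(np.float32)))
if len(r)==2:print("tri",tri(r["top"],r["scene"]))
d=cv2.absdiff(cv2.imread("pics/scene0.png"),im["scene"]).max(2)
for nm,(x,y) in dict(round=(242,209),keg0=(284,181),keg1=(342,203),keg2=(370,214),jar=(263,161),tape=(331,321),squeegee=(240,265)).items():
    print(nm,(d[y-10:y+10,x-10:x+10]>60).sum(),end="; ")
```

```text
top 60 206.046875 ((535.9830322265625, -42.261810302734375), (66.44480895996094, 40.1382942199707), 8.807211875915527)
top 80 214.5078125 ((535.9569702148438, -42.20805358886719), (67.71492004394531, 41.300941467285156), 8.607345581054688)
top 100 222.6171875 ((535.9180297851562, -42.235877990722656), (68.64141082763672, 42.24385452270508), 8.67397689819336)
scene 60 210.7734375 ((539.1448364257812, -44.492393493652344), (64.8267822265625, 38.97675704956055), 9.010248184204102)
scene 80 226.2890625 ((538.9227905273438, -44.67082214355469), (66.96367645263672, 40.33747863769531), 9.277286529541016)
scene 100 241.0703125 ((538.6429443359375, -44.62958526611328), (69.10781860351562, 41.67036056518555), 9.131531715393066)
tri (array([ 0.537 , -0.0438,  0.032 ]), np.float64(0.003588380297660769))
round 92; keg0 65; keg1 0; keg2 0; jar 0; tape 0; squeegee 0;
```

```bash
python3 -c "
from workcell import robot
print(robot.sign_off())"
```

```text
the job is handed in; nothing more can be done
None
```

Both boxes appear seated flat in their matching nests with panels up, and the job is handed in at about 27 s with no verdict returned; my first try at the tankard caught the pocket rim at about 56 N before I backed off and re-aligned it.

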